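# Screw the suction elbow into its clamped port

### The arm

A 7-joint arm with a two-finger parallel gripper is mounted at the origin on the work surface. World frame = base frame: x ahead of the robot, y to its left, z up, the work surface at z = 0. Lengths are in m, angles in rad, forces in N, time in s.
With the tool pointing down it reaches from about 0.425 to 0.925 m from the base axis. Payload 6.8 kg.
Tool frame: the origin (TCP) lies midway between the tips of the shut fingers; the grasp point (between the pads) lies 19 mm behind it; z points along the fingers, y is the direction in which the jaws open and shut (so a half turn about z gives the same grasp; the last joint's range is limited). The gripper opens to 85 mm and grips with 20 to 120 N. Pads are 22 mm wide; open, the fingers measure 114 mm over their backs; the gripper's body (76 mm by 85 mm) begins 54 mm behind the grasp point. The pads swing forward as they close: fully open they stand 13 mm farther back than shut.
Start: joints at [-1.414, 0.477, 0.022, 1.555, -0.011, 1.109, -0.083], TCP at [0.177, 0.651, 0.231] pointing down, gripper open.
Joint ranges: [-2.96, 2.96], [-0.34, 2.1], [-1.41, 1.46], [0.24, 2.44], [-1.37, 4.51], [0.17, 1.92], [-2.96, 2.96]. Speed limits (rad/s): [2.39, 2.39, 3.14, 3.14, 3.14, 3.14, 3.14].

### API

Orientations are given as a rotation vector (axis times angle).
In Python, from bench import r gives the robot as it stands. The module is installed in compiled form; this text tells all that it offers.
- The arm moves only by the tool apply_moves, never from a script. Its argument "plan" is a list that holds one entry, the list of rows, each a list of 7 numbers: the turn, a rotation vector about the tool's x, y, z scaled (see below), then the shift along the tool's x, y, z scaled (see below), then the closure, from -1 (fully open) to 1 (shut). In form: [[[wx, wy, wz, tx, ty, tz, grip], ...]]. A call has 1 to 12 rows; each row is the pose to reach, as a shift and turn from the pose commanded when the call began, along the tool's axes at that moment, turning the shorter way round; what a row does not reach only later rows make up. The controller multiplies each number of a shift by 0.4 m and each number of a turn by 180 degrees. A row lasts 1/12 s, in which the tool goes at most 41.7 mm and 7.16 degrees, less where a joint would pass 70% of its speed; a pose out of reach is approached as far as the arm can. A call with a number of a shift or a turn outside -1 to 1 is refused whole. A call with a gripper value outside its range is refused whole. The fingers move at their own pace and stop on an object; "force" is the grip in N (left out, the last holds). Time passes only in rows, so rows that repeat a pose let the fingers close. It gives the time, the measured TCP pose, the force and the opening at its end, in the units of the state.
- r.get_obs(): the state, without advancing time (a new reading comes with each control period).
- r.grab_frame(name): name is "scene" or "top" or "wrist"; returns a dict with "pixels" (384x512x3 uint8, blue, green, red), "fx", "fy", "cx", "cy" (pixels), "pose" (4x4, takes a point from camera to world coordinates). Camera axes: x right, y up, looking along -z (the intrinsics and any distortion apply to the point x, -y, -z); pixel columns grow to the right and rows downward; lengths in m; the calibration is good to about 2 mm. A picture is of the moment at which its call begins. There is no depth.
- r.hand_in(): hands the job in, once; it reports no verdict.
The state is a dict: "clock": time; "joints": joint angles; "qvel": joint speeds; "tau": joint torques, N m; "tcp_pos": TCP position; "orientation": TCP orientation; "contact_force": force on the tool from outside, world axes, zero at the start; "moment": the same for the moment, N m; "grip_width": finger opening in m.
Only numpy, scipy, OpenCV 4.12 (cv2) and the standard library are available. Lean on these libraries where they do the work, as an engineer would, in place of code of your own. Each camera call takes 0.05 s, during which the arm holds its last target. There are 200 camera calls.

### The job

Fit the orange elbow, barbed spout uppermost, into the clamped blue suction port, and screw it in clockwise until you feel the rubber seal inside begin to resist; then turn it about 15 degrees further and stop there, so that it stays snug by itself after you let go. Do not force it or crush the seal, and leave the other things on the table alone.

Things in the scene. Friction and masses are not known exactly. Their poses are not given: they have to be found in the camera images.
- elbow_grip (a point): orange elbow, 76 mm tall, 0.13 to 0.21 kg, loose, standing upright on its foot. Point: on its upright axis, mid-height of the head, 58 mm above the foot. Head: block 36 (elbow x) x 30 (elbow y) x 36 mm high, 40 to 76 mm above the foot; grip its flat faces across elbow y. A barbed spout, 24 mm thick, runs from the head along elbow +x to 65 mm from the axis. Elbow z is up
- elbow_foot (a point): centre of the elbow's flat foot, on the same axis, 58 mm below elbow_grip, same axes. The shank above it is round, 37.2 mm diameter, up to the head; its foot is chamfered to 31 mm
- elbow_lug (a point): outer part of the yellow lug on the elbow's +y side, 23.5 mm from the axis, 8 mm above the foot. A like lug is on the -y side. Each reaches 25 mm from the axis, is 8 mm wide and about 5 mm high, inclined like a thread. The lugs are alike, so the elbow also fits half a turn round; its spout may end pointing any way
- port_mouth (a point): centre of the port's mouth, in the plane of its rim, 70 mm above the table, z up along the bore. Port: blue round housing 66 mm across with a light metal rim, held fast between green jaws on a dark base plate 120 x 100 mm. Bore 40 mm diameter. Inside is a coarse right-hand thread: turned clockwise from above, the elbow goes down 8 mm per rad, with about 1 mm up-and-down play
- port_notch (a point): middle of the notch in the rim on the port's +y side (a like one on -y), 12 mm wide, to 27 mm from the axis; a white tick on the blue shell beside each. With the lugs over the notches (elbow yaw = port yaw, or half a turn off) the elbow drops in until its foot is about 15.5 mm below the rim; there the thread starts, with room for about 1.85 rad of turn
- seal: springy rubber seal in the bore; this origin is only the bore axis at the rim. Its height differs each time: top 17.8 to 23.8 mm below the rim, met after about 0.35 to 1.15 rad of turn. Then it pushes up, about 4 N per mm, felt as a rising push and turning moment, and lifts the elbow to the top of the play; 7 to 9 N on the seal after letting go is right. Friction keeps the elbow put
- plug: bystander: grey plastic plug, 44 mm across and 32 mm tall, with a knob; origin under its middle
- nozzle: bystander: black tapered straight nozzle standing up, 48 mm across at its foot, 100 mm tall; origin under its middle
- glue: bystander: white glue bottle with a red cap, 52 mm across, 130 mm tall; origin under its middle
- scissors: bystander: scissors with teal handles lying flat, 190 mm long along their x, 14 mm thick; origin near the pivot
- case: bystander: dark red spectacle case, 85 x 150 x 18 mm, lying flat; origin under its middle
- pencil_pot: bystander: blue pot with four pencils, 76 mm across, 175 mm tall with the pencils; origin under its middle
Not all that is in view belongs to the job. Of the things shaped like the part that bears elbow_grip, the orange one is meant.

How it is judged:
On the way, in this order (a step that is already met when the one before it is completed fails the run):
1. the elbow is dropped into the port with its lugs in the notches (horizontal distance between elbow_foot and port_mouth below 0.004 m and z of elbow_foot in the frame of port_mouth below -0.0125 m and angle between elbow_foot's own z axis and vertical below 0.12 rad), for 0.1 s.
2. the elbow is screwed down onto the seal (horizontal distance between elbow_foot and port_mouth below 0.004 m and z of elbow_foot in the frame of port_mouth below -0.016 m and contact force between elbow and seal above 3 N), for 0.1 s.
At the end, for the whole second after the job is handed in: the elbow stands upright (within 0.1 rad) in the port, its axis within 4 mm of the bore's, its foot more than 16 mm below the rim, at rest, let go, and its foot presses on the seal with 3 to 15 N (about 6 to 27 degrees of turn past first contact) (all of step 2 and angle between elbow_foot's own z axis and vertical below 0.1 rad and contact force between elbow and seal below 15 N and linear speed of elbow below 0.01 m/s); the robot touches nothing.
It fails at once if the seal is crushed: the elbow presses on it with more than 22 N (contact force between elbow and seal above 22 N).
It fails at once if the elbow is forced against the port with more than 80 N (contact force between elbow and port above 80 N).
It fails at once if one of the other things on the table is pushed away by more than 25 mm (distance of any of plug, nozzle, glue, scissors, case, pencil_pot from where it was at the start of the episode above 0.025 m).
It also fails if it takes over 54 s, if anything falls off the work surface, if the arm or the gripper's body presses on something with over 40 N, if the wrist force passes 120 N, or if a joint passes its speed limit or range.

## Working session

There is one attempt and no reset: what is moved stays moved. The work goes in short steps, Python scripts to look and compute and a tool call to move; the robot and the scene stay as the last step left them, time stands still between calls to the robot, and variables do not carry over. Pictures are saved under pics/ and viewed, on a budget of 10 in all, crops included, one or two more only if the job needs it, and the job is handed in when it is done.

Besides the shell and the picture viewer there is one more tool, called after "Emit:" as name(argument=value, ...), one argument or row to a line, values as JSON. apply_moves: Moves the arm, as the interface text tells. Its arguments: {"type":"object","properties":{"plan":{"type":"array","items":{"type":"array","items":{"type":"array","items":{"type":"number","minimum":-1,"maximum":1}}}},"force":{"type":"number"}},"required":["plan"]}

```bash
mkdir -p pics; python3 - <<'E'
from bench import r
import cv2,numpy as np,pickle
o=r.get_obs(); print({k:np.round(v,4) for k,v in o.items()})
fs={}
for n in ["scene","top","wrist"]:
    f=r.grab_frame(n); fs[n]=f; cv2.imwrite(f"pics/{n}0.png",f["pixels"]); print(n,{k:v for k,v in f.items() if k not in("pixels","pose")},np.round(f["pose"],3).tolist())
pickle.dump(fs,open("f0.pkl","wb"))
E
```

```text
{'clock': np.float64(0.0), 'joints': array([-1.4141,  0.4778,  0.0223,  1.5564, -0.0115,  1.1093, -0.0831]), 'qvel': array([ 0.0003, -0.0005,  0.0012,  0.0001,  0.0014, -0.0015, -0.001 ]), 'tau': array([ 3.00000e-04, -5.96466e+01,  1.60840e+00, -2.81185e+01,
        1.25000e-02,  9.80000e-03, -0.00000e+00]), 'tcp_pos': array([0.1765, 0.6509, 0.2303]), 'orientation': array([-4.146e-01, -3.114e+00,  2.800e-03]), 'contact_force': array([ 0.7052, -0.2026,  0.1981]), 'moment': array([ 0.0233, -0.036 ,  0.0369]), 'grip_width': np.float64(0.0854)}
scene {'fx': 404.55231778983176, 'fy': 404.55231778983176, 'cx': 257.7178975814578, 'cy': 191.26575438254852} [[0.526, -0.659, 0.538, 1.225], [0.85, 0.421, -0.317, -0.424], [-0.018, 0.624, 0.781, 1.035], [0.0, 0.0, 0.0, 1.0]]
top {'fx': 369.6036993642351, 'fy': 369.6036993642351, 'cx': 256.4730067242371, 'cy': 200.3585247876061} [[-0.013, 0.993, -0.12, 0.411], [-1.0, -0.012, 0.007, -0.03], [0.006, 0.12, 0.993, 1.342], [0.0, 0.0, 0.0, 1.0]]
wrist {'fx': 287.7312714353538, 'fy': 287.7312714353538, 'cx': 256.7210307387595, 'cy': 194.57725817834202} [[0.262, -0.925, -0.274, 0.107], [0.965, 0.251, 0.075, 0.669], [-0.001, -0.284, 0.959, 0.373], [0.0, 0.0, 0.0, 1.0]]
```

View pics/top0.png

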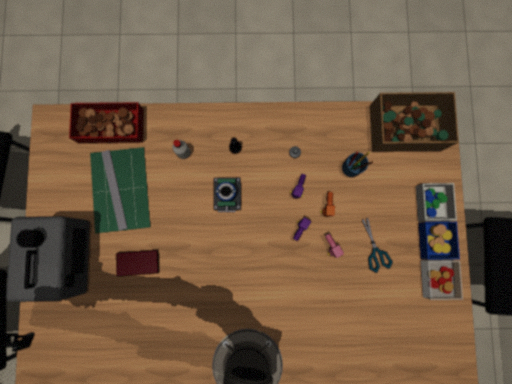

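View pics/scene0.png

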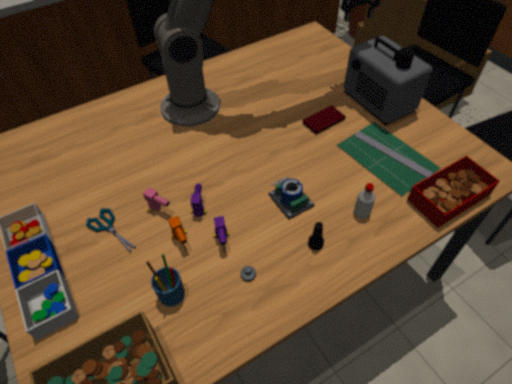

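Top view: orange elbow at about (330,203), port at (227,192), purple and pink decoys nearby. In the scene view the orange elbow is at about (178,230) and the port at (290,190). Next I'll make enlarged crops and work out coarse positions.

```bash
cat >h.py <<'E'
import numpy as np,cv2,pickle
from scipy.spatial.transform import Rotation as R
def ray(f,u,v):
    d=np.array([(u-f["cx"])/f["fx"],-(v-f["cy"])/f["fy"],-1.]); P=np.array(f["pose"]); return P[:3,3],P[:3,:3]@d
def onz(f,u,v,z):
    c,d=ray(f,u,v); return c+d*(z-c[2])/d[2]
def proj(f,p):
    P=np.array(f["pose"]); q=P[:3,:3].T@(np.array(p)-P[:3,3]); return np.array([f["cx"]-f["fx"]*q[0]/q[2],f["cy"]+f["fy"]*q[1]/q[2]])
def delta(o,p,yawaxis=None,Rt=None):
    "shift (tool axes, scaled) and turn (scaled) from pose o to p,Rt"
    R0=R.from_rotvec(o["orientation"]); t=R0.inv().apply(np.array(p)-o["tcp_pos"])/0.4
    w=(R0.inv()*Rt).as_rotvec()/np.pi if Rt is not None else np.zeros(3)
    return np.round(w,4),np.round(t,4)
def crop(f,u,v,hw,hh,s):
    return cv2.resize(f["pixels"][v-hh:v+hh,u-hw:u+hw],None,fx=s,fy=s,interpolation=cv2.INTER_CUBIC)
E
python3 - <<'E'
from h import *
fs=pickle.load(open("f0.pkl","rb")); T,S=fs["top"],fs["scene"]
print("elbow",onz(T,330,203,.058),onz(S,178,230,.05)); print("port",onz(T,227,192,.07),onz(S,291,187,.07))
print("tcp px",proj(T,[.177,.651,.231]),proj(S,[.177,.651,.231]))
a=np.hstack([crop(T,330,203,25,25,8),crop(T,227,192,25,25,8)]); b=np.hstack([crop(S,178,230,25,20,8),crop(S,291,190,25,20,8)])[:200*2]
cv2.imwrite("pics/crop1.png",cv2.resize(np.vstack([a,b]),(800*3//4,720*3//4)))
E
```

```text
elbow [ 0.55408026 -0.29690394  0.058     ] [ 0.54520238 -0.29544411  0.05      ]
port [0.59546235 0.06245294 0.07      ] [0.6019771  0.06250954 0.07      ]
tcp px [ 19.92662401 329.55424726] [357.03930462  21.96691057]
```

View pics/crop1.png

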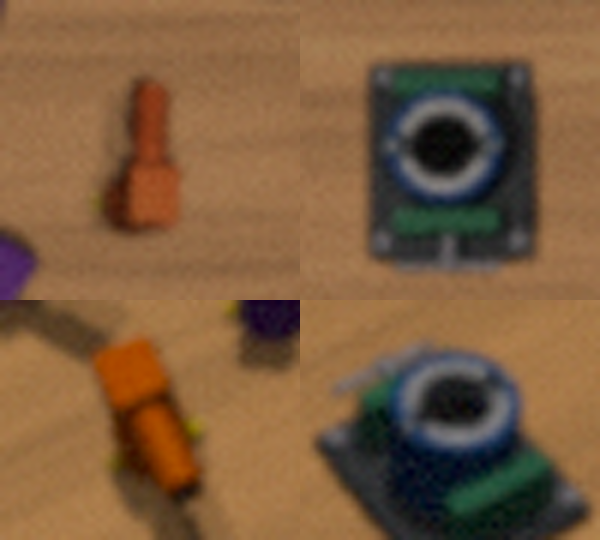

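The notches lie along about ±y (port yaw near 0) and the elbow's spout points to about +x (yaw near 0). I'll go over the port with the wrist camera.

```bash
python3 - <<'E'
from h import *
from bench import r
fs=pickle.load(open("f0.pkl","rb")); T=fs["top"]; o=r.get_obs()
print("elbow top",onz(T,330.3,210.8,.076),"port",onz(T,226,191.2,.07))
R0=R.from_rotvec(o["orientation"]); print(R0.as_matrix().round(3))
P=np.array(fs["wrist"]["pose"]); print("cam in tool",R0.inv().apply(P[:3,3]-o["tcp_pos"]))
Rt=R.from_matrix(np.diag([-1,1,-1.])); print(delta(o,[.59,.064,.22],None,Rt))
E
```

```text
elbow top [ 0.52505152 -0.29321351  0.076     ] port [0.5983114  0.06591803 0.07      ]
[[-0.965  0.262 -0.   ]
 [ 0.262  0.965 -0.001]
 [-0.    -0.001 -1.   ]]
cam in tool [ 0.07202612 -0.00110182 -0.1423543 ]
(array([-0.0004, -0.    , -0.0843]), array([-1.3816, -1.146 ,  0.0281]))
```

Emit:
apply_moves(
  plan=[
    [[0,0,-0.084,-0.9,-0.75,0.0,-1],[0,0,-0.084,-0.9,-0.75,0.0,-1],[0,0,-0.084,-0.9,-0.75,0.0,-1],[0,0,-0.084,-0.9,-0.75,0.0,-1],[0,0,-0.084,-0.9,-0.75,0.0,-1],[0,0,-0.084,-0.9,-0.75,0.0,-1],[0,0,-0.084,-0.9,-0.75,0.0,-1],[0,0,-0.084,-0.9,-0.75,0.0,-1],[0,0,-0.084,-0.9,-0.75,0.0,-1],[0,0,-0.084,-0.9,-0.75,0.0,-1],[0,0,-0.084,-0.9,-0.75,0.0,-1],[0,0,-0.084,-0.9,-0.75,0.0,-1]],
  ],
)

```text
clock: 1.15
tcp_pos: [0.4494, 0.2606, 0.2314]
orientation: [0.016, 3.14, -0.004]
contact_force: [0.2, -0.9, 0.3]
grip_width: 0.0856
```

```bash
cat >>h.py <<'E'
def yawR(a): return R.from_euler("z",a)*R.from_matrix(np.diag([-1,1,-1.]))
def st():
    from bench import r
    o=r.get_obs(); print(round(o["clock"],2),"tcp",o["tcp_pos"].round(4),"q",o["joints"].round(3),"F",o["contact_force"].round(2),"M",o["moment"].round(3),"w",round(o["grip_width"],4),"tool\n",R.from_rotvec(o["orientation"]).as_matrix().round(4).tolist()); return o
E
python3 - <<'E'
from h import *
o=st(); print(delta(o,[.59,.064,.22],None,yawR(0)))
E
```

```text
1.15 tcp [0.4494 0.2606 0.2314] q [-0.779  0.22   0.153  1.933 -0.036  0.992  0.951] F [ 0.23 -0.86  0.33] M [-0.066 -0.042 -0.068] w 0.0856 tool
 [[-0.9999, 0.0101, 0.0016], [0.0101, 0.9999, -0.0025], [-0.0017, -0.0025, -1.0]]
(array([-0.0008,  0.0005, -0.0032]), array([-0.3565, -0.4879,  0.0304]))
```

Emit:
apply_moves(
  plan=[
    [[0,0,-0.003,-0.3565,-0.488,0.03,-1],[0,0,-0.003,-0.3565,-0.488,0.03,-1],[0,0,-0.003,-0.3565,-0.488,0.03,-1],[0,0,-0.003,-0.3565,-0.488,0.03,-1],[0,0,-0.003,-0.3565,-0.488,0.03,-1],[0,0,-0.003,-0.3565,-0.488,0.03,-1],[0,0,-0.003,-0.3565,-0.488,0.03,-1],[0,0,-0.003,-0.3565,-0.488,0.03,-1],[0,0,-0.003,-0.3565,-0.488,0.03,-1]],
  ],
)

```text
clock: 1.9
tcp_pos: [0.5875, 0.0732, 0.2189]
orientation: [0.014, -3.14, -0.001]
contact_force: [0.1, 0.6, -0.4]
grip_width: 0.0856
```

```bash
python3 - <<'E'
from h import *
from bench import r
f=r.grab_frame("wrist"); o=st(); pickle.dump((f,o),open("port.pkl","wb"))
print(proj(f,[.598,.065,.07]))
u,v=proj(f,[.598,.065,.07]).round().astype(int)
cv2.imwrite("pics/port1.png",crop(f,u,v,80,60,5)); print(u-80,v-60)
print(delta(o,[.52,-.293,.22],None,yawR(0)))
E
```

```text
1.95 tcp [0.5873 0.074  0.219 ] q [-0.435  0.358  0.262  1.788 -0.109  1.011  1.45 ] F [-0.08  0.31 -0.  ] M [-0.002  0.012  0.007] w 0.0853 tool
 [[-0.9999, -0.0104, -0.001], [-0.0104, 0.9999, 0.0008], [0.001, 0.0008, -1.0]]
[249.60451511 191.49882074]
170 131
(array([ 0.0002, -0.0003,  0.0033]), array([ 0.1777, -0.9158, -0.003 ]))
```

View pics/port1.png

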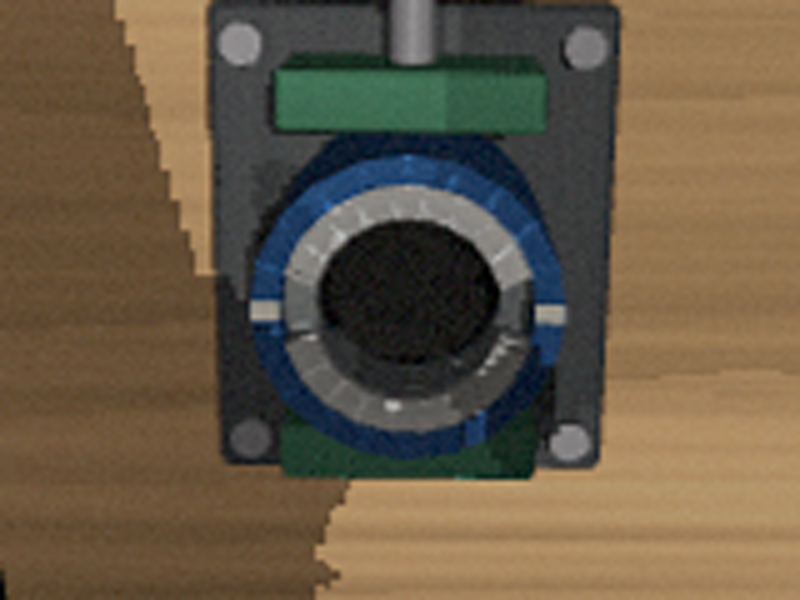

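The rim is centred at crop (408,308), full image (251.6,192.6). The white ticks at (265,311) and (551,314) are almost level. Next, go over the elbow at the same height.

Emit:
apply_moves(
  plan=[
    [[0,0,0.003,0.178,-0.916,0,-1],[0,0,0.003,0.178,-0.916,0,-1],[0,0,0.003,0.178,-0.916,0,-1],[0,0,0.003,0.178,-0.916,0,-1],[0,0,0.003,0.178,-0.916,0,-1],[0,0,0.003,0.178,-0.916,0,-1],[0,0,0.003,0.178,-0.916,0,-1],[0,0,0.003,0.178,-0.916,0,-1],[0,0,0.003,0.178,-0.916,0,-1],[0,0,0.003,0.178,-0.916,0,-1],[0,0,0.003,0.178,-0.916,0,-1],[0,0,0.003,0.178,-0.916,0,-1]],
  ],
)

```text
clock: 2.95
tcp_pos: [0.5206, -0.2924, 0.2191]
orientation: [-0.002, 3.141, 0.002]
contact_force: [0.4, 1.2, 0.3]
grip_width: 0.0856
```

```bash
python3 - <<'E'
from h import *
from bench import r
f,o=pickle.load(open("port.pkl","rb"))
g=lambda u,v,z: onz(f,170+(u+.5)/5-.5,131+(v+.5)/5-.5,z)[:2]
for n,pts in {"ring":[(284,308),(531,308),(408,185),(408,431)],"blue":[(251,308),(565,308),(408,156),(408,458)]}.items():
    q=np.array([g(u,v,.07) for u,v in pts]); print(n,q.round(4).tolist(),(q[:2].mean(0)[1],q[2:].mean(0)[0]),np.ptp(q,axis=0))
a,b=g(265,311,.069),g(551,314,.069); print("ticks",a,b,(a+b)/2,"dir",b-a, "yaw",np.arctan2(*( (b-a)*[1,-1]))) 
f=r.grab_frame("wrist"); o=st(); pickle.dump((f,o),open("elbow.pkl","wb"))
u,v=proj(f,[.535,-.293,.07]).round().astype(int)
cv2.imwrite("pics/elbow1.png",crop(f,u,v,80,60,5)); print(u-80,v-60)
E
```

```text
ring [[0.599, 0.0406], [0.5985, 0.0926], [0.5725, 0.0666], [0.6264, 0.0668]] (np.float64(0.06657875763034099), np.float64(0.5994324740373247)) [0.05394111 0.05203607]
blue [[0.599, 0.0336], [0.5985, 0.0998], [0.5665, 0.0666], [0.6327, 0.0668]] (np.float64(0.06668546214415047), np.float64(0.5995573178321296)) [0.06621455 0.06615117]
ticks [0.59995297 0.03642234] [0.60010779 0.09693928] [0.60003038 0.06668081] dir [0.00015482 0.06051694] yaw 3.139034366360162
3.0 tcp [ 0.5209 -0.2917  0.2191] q [ 0.102  0.377  0.395  1.782 -0.169  1.016  2.135] F [ 0.08 -0.37 -0.03] M [0.072 0.028 0.006] w 0.0852 tool
 [[-1.0, -0.0028, 0.0001], [-0.0028, 1.0, 0.0016], [-0.0001, 0.0016, -1.0]]
177 135
```

View pics/elbow1.png

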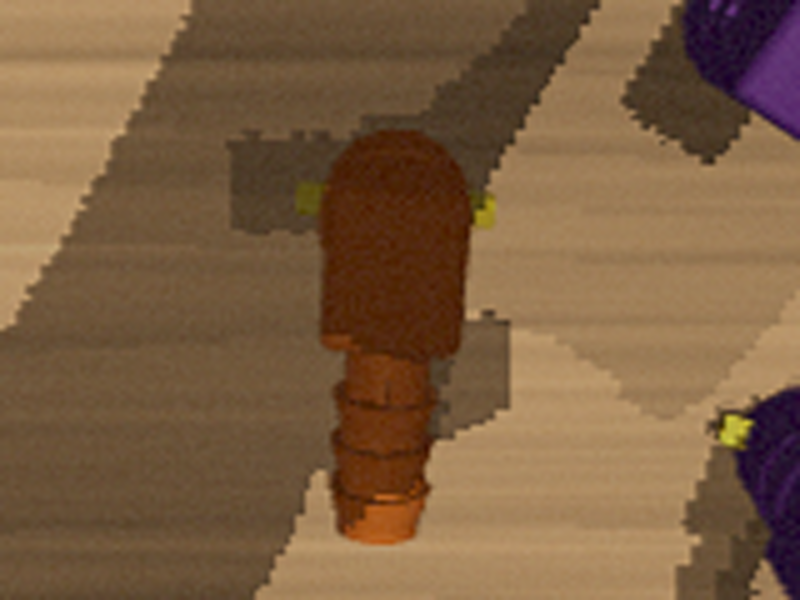

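Elbow in the crop: lugs at (297–322,198) and (470–496,211), front head edge corners at (322,345) and (460,355), spout tip at about (381,540). It is yawed slightly, about −0.07 rad. I'll fit its pose from these points.

```bash
python3 - <<'E'
from h import *
from scipy.optimize import least_squares
f,o=pickle.load(open("elbow.pkl","rb"))
M=np.array([[18,15,76],[18,-15,76],[0,25,8],[0,-25,8],[65,0,66]])/1000.
U=np.array([[461,355],[322,345],[496,211],[297,198],[381,541]]); U=np.c_[177+(U[:,0]+.5)/5-.5,135+(U[:,1]+.5)/5-.5]
def res(p):
    c,s=np.cos(p[2]),np.sin(p[2]); w=[[p[0]+c*a-s*b,p[1]+s*a+c*b,z] for a,b,z in M]
    return (np.array([proj(f,q) for q in w])-U).ravel()
s=least_squares(res,[.525,-.293,0]); print(s.x,res(s.x).reshape(-1,2).round(2).tolist())
a=s.x[2]; print(delta(o,[s.x[0],s.x[1],.125],None,yawR(a)), "full",delta(o,[s.x[0],s.x[1],.058-.019],None,yawR(a)))
E
```

```text
[ 0.52699589 -0.29383314 -0.05862676] [[0.44, 0.8], [-0.36, 1.19], [0.04, -0.99], [0.11, -0.7], [-0.23, -0.59]]
(array([0.0005, 0.    , 0.0195]), array([-0.0151, -0.0056,  0.2352])) full (array([0.0005, 0.    , 0.0195]), array([-0.0151, -0.006 ,  0.4502]))
```

Emit:
apply_moves(
  plan=[
    [[0,0,0.02,-0.0135,-0.006,0.1,-1],[0,0,0.02,-0.0135,-0.006,0.2,-1],[0,0,0.02,-0.0135,-0.006,0.25,-1],[0,0,0.02,-0.0135,-0.006,0.3,-1],[0,0,0.02,-0.0135,-0.006,0.36,-1],[0,0,0.02,-0.0135,-0.006,0.4,-1],[0,0,0.02,-0.0135,-0.006,0.433,-1],[0,0,0.02,-0.0135,-0.006,0.433,-1],[0,0,0.02,-0.0135,-0.006,0.433,-1]],
  ],
)

```text
clock: 3.75
tcp_pos: [0.5257, -0.2955, 0.0459]
orientation: [-0.097, -3.139, -0.001]
contact_force: [0.5, -0.8, 0.5]
grip_width: 0.085
```

```bash
python3 - <<'E'
from h import *
from bench import r
f=r.grab_frame("wrist"); o=st(); pickle.dump((f,o),open("pre.pkl","wb"))
cv2.imwrite("pics/pre.png",cv2.resize(f["pixels"][100:340,96:416],None,fx=2.4,fy=2.4,interpolation=cv2.INTER_CUBIC))
E
```

```text
3.8 tcp [ 0.5262 -0.2963  0.0468] q [ 0.169  0.61   0.323  1.883 -0.289  0.694  2.171] F [ 0.62 -0.54  0.24] M [-0.04  -0.021  0.053] w 0.086 tool
 [[-0.9981, 0.0623, 0.0009], [0.0623, 0.9981, 0.0], [-0.0009, 0.0001, -1.0]]
```

View pics/pre.png

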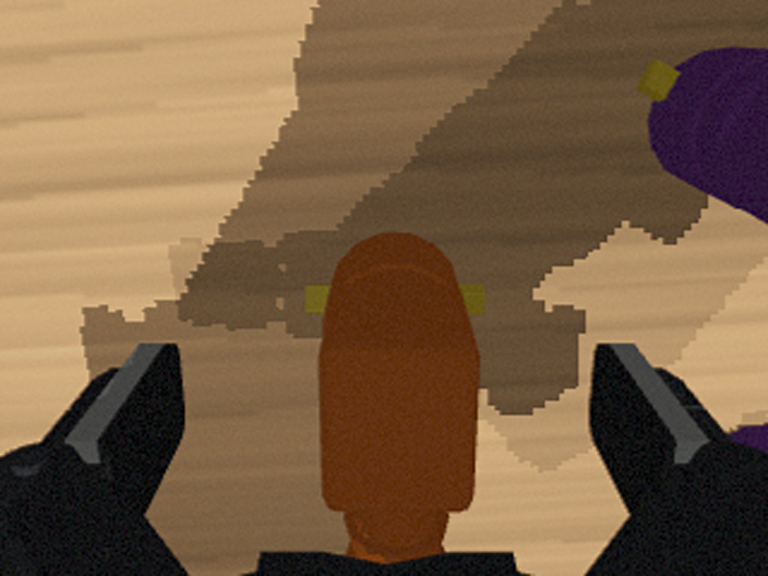

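The elbow is square to the jaws: head at 320–478, lugs at 305/484, jaw midpoint at about 388, so it sits about 2 mm off centre. Closing will centre it.

Emit:
apply_moves(
  plan=[
    [[0,0,0,0,0,0,1],[0,0,0,0,0,0,1],[0,0,0,0,0,0,1],[0,0,0,0,0,0,1],[0,0,0,0,0,0,1],[0,0,0,0,0,0,1],[0,0,0,0,0,0,1],[0,0,0,0,0,0,1]],
  ],
  force=70,
)

```text
clock: 4.47
tcp_pos: [0.5256, -0.297, 0.0466]
orientation: [0.1, 3.139, 0.0]
contact_force: [-1.3, 1.9, 6.2]
grip_width: 0.0291
```

Emit:
apply_moves(
  plan=[
    [[0,0,0,0,0,-0.05,1],[0,0,0,0,0,-0.12,1],[0,0,0,0,0,-0.2,1],[0,0,0,0,0,-0.28,1],[0,0,0,0,0,-0.28,1],[0,0,0,0,0,-0.28,1]],
  ],
)

```text
clock: 4.97
tcp_pos: [0.5262, -0.2976, 0.1597]
orientation: [0.1, 3.137, -0.002]
contact_force: [-1.2, 0.0, -2.6]
grip_width: 0.0292
```

```bash
python3 - <<'E'
from h import *
from bench import r
f=r.grab_frame("wrist"); o=st(); pickle.dump((f,o),open("held.pkl","wb"))
cv2.imwrite("pics/held.png",cv2.resize(f["pixels"][100:340,96:416],None,fx=2.4,fy=2.4,interpolation=cv2.INTER_CUBIC))
print(delta(o,[.5997,.0667,.16],None,yawR(0)))
E
```

```text
5.02 tcp [ 0.5252 -0.2968  0.158 ] q [ 0.116  0.458  0.391  1.824 -0.217  0.901  2.113] F [-0.27  0.34 -2.05] M [-0.059  0.022 -0.061] w 0.0292 tool
 [[-0.998, 0.0637, 0.0003], [0.0637, 0.998, 0.0002], [-0.0003, 0.0002, -1.0]]
(array([ 0.0001,  0.0001, -0.0203]), array([-0.1281,  0.9189, -0.0048]))
```

View pics/held.png

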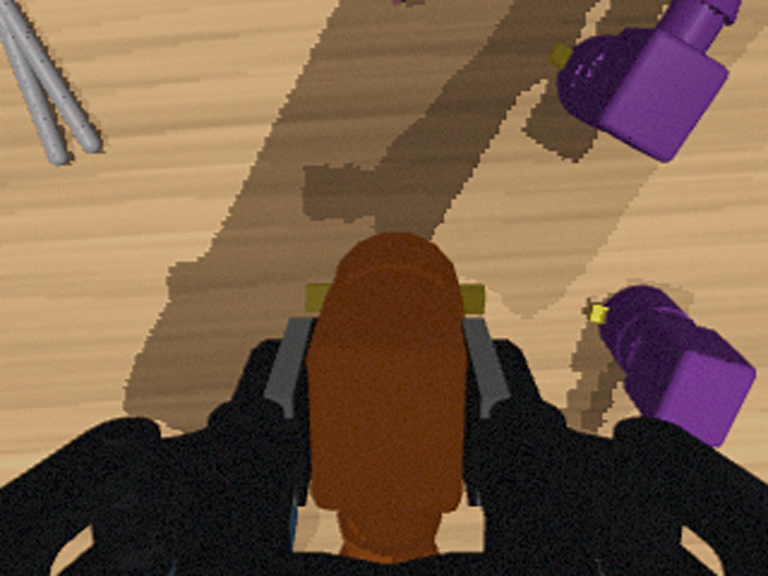

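While the jaws closed, the head was pushed and the foot stayed put. The lugs are centred at 395.5 but the head at 387, so the elbow tilts about 0.04 rad in the grip. I'll set it down, recentre by about 2.5 mm in tool +y, and grip again.

Emit:
apply_moves(
  plan=[
    [[0,0,0,0,0,0.1,1],[0,0,0,0,0,0.2,1],[0,0,0,0,0,0.25,1],[0,0,0,0,0,0.277,1],[0,0,0,0,0,0.277,1],[0,0,0,0,0,0.277,1],[0,0,0,0,0,0.277,-1],[0,0,0,0,0,0.277,-1],[0,0,0,0,0,0.277,-1],[0,0,0,0,0,0.277,-1],[0,0,0,0,0,0.277,-1],[0,0,0,0,0,0.277,-1]],
  ],
)

```text
clock: 6.02
tcp_pos: [0.5254, -0.2971, 0.0474]
orientation: [0.1, 3.14, -0.0]
contact_force: [0.5, -0.7, -0.1]
grip_width: 0.0855
```

```bash
python3 - <<'E'
from h import *
from bench import r
f=r.grab_frame("wrist"); o=st(); g,_=pickle.load(open("pre.pkl","rb"))
def m(f):
    a=f["pixels"].astype(int); H=cv2.cvtColor(f["pixels"],cv2.COLOR_BGR2HSV)
    I=f["pixels"][100:340,96:416]; h=cv2.cvtColor(I,cv2.COLOR_BGR2HSV)
    og=((h[...,0]<14)&(h[...,1]>190)); ye=((h[...,0]>24)&(h[...,0]<34)&(h[...,1]>190))
    for v in (155,165,175,185,195): x=np.where(og[v])[0]; print("head",v,x.min(),x.max(),end=" ")
    for v in (122,125,128): x=np.where(ye[v,:220])[0]; print("lug",v,x.min() if len(x) else None,x.max() if len(x) else None,end=" ")
    print()
m(g); m(pickle.load(open("held.pkl","rb"))[0]); m(f); pickle.dump((f,o),open("pre2.pkl","wb"))
E
```

```text
6.07 tcp [ 0.5254 -0.297   0.0474] q [ 0.167  0.609  0.328  1.883 -0.292  0.695  2.173] F [ 0.04 -0.32  0.02] M [-0.013  0.023 -0.03 ] w 0.0853 tool
 [[-0.998, 0.0637, 0.0001], [0.0637, 0.998, -0.0001], [-0.0001, -0.0001, -1.0]]
head 155 134 199 head 165 134 197 head 175 134 197 head 185 134 197 head 195 135 281 lug 122 131 200 lug 125 131 200 lug 128 None None 
head 155 129 193 head 165 130 192 head 175 129 193 head 185 130 192 head 195 90 196 lug 122 130 201 lug 125 129 201 lug 128 198 199 
head 155 130 195 head 165 131 194 head 175 58 194 head 185 131 270 head 195 132 284 lug 122 127 198 lug 125 193 198 lug 128 None None
```

Emit:
apply_moves(
  plan=[
    [[0,0,0,0,0.0018,0,-1],[0,0,0,0,0.0018,0,-1],[0,0,0,0,0.0018,0,1],[0,0,0,0,0.0018,0,1],[0,0,0,0,0.0018,0,1],[0,0,0,0,0.0018,0,1],[0,0,0,0,0.0018,0,1],[0,0,0,0,0.0018,0,1],[0,0,0,0,0.0018,0,1],[0,0,0,0,0.0018,0,1]],
  ],
)

```text
clock: 6.9
tcp_pos: [0.5256, -0.2964, 0.0475]
orientation: [0.1, 3.139, -0.0]
contact_force: [-0.2, -1.0, 2.9]
grip_width: 0.0287
```

Emit:
apply_moves(
  plan=[
    [[0,0,0,0,0,-0.05,1],[0,0,0,0,0,-0.12,1],[0,0,0,0,0,-0.2,1],[0,0,0,0,0,-0.28,1],[0,0,0,0,0,-0.28,1],[0,0,0,0,0,-0.28,1]],
  ],
)

```text
clock: 7.4
tcp_pos: [0.5262, -0.2967, 0.1608]
orientation: [0.1, 3.137, -0.001]
contact_force: [-0.9, -0.2, -2.8]
grip_width: 0.0292
```

```bash
python3 - <<'E'
from h import *
from bench import r
from scipy.optimize import least_squares
f=r.grab_frame("wrist"); o=st(); pickle.dump((f,o),open("held2.pkl","wb"))
cv2.imwrite("pics/held2.png",cv2.resize(f["pixels"][100:340,96:416],None,fx=2.4,fy=2.4,interpolation=cv2.INTER_CUBIC))
print(delta(o,[.5997,.0667,.16],None,yawR(0)))
E
```

```text
7.45 tcp [ 0.5252 -0.2959  0.1591] q [ 0.111  0.457  0.395  1.824 -0.219  0.904  2.113] F [ 0.32  0.3  -2.16] M [-0.011  0.027 -0.033] w 0.0293 tool
 [[-0.998, 0.0634, 0.0], [0.0634, 0.998, 0.0004], [-0.0, 0.0004, -1.0]]
(array([ 0.0001,  0.    , -0.0202]), array([-0.1285,  0.9166, -0.0019]))
```

View pics/held2.png

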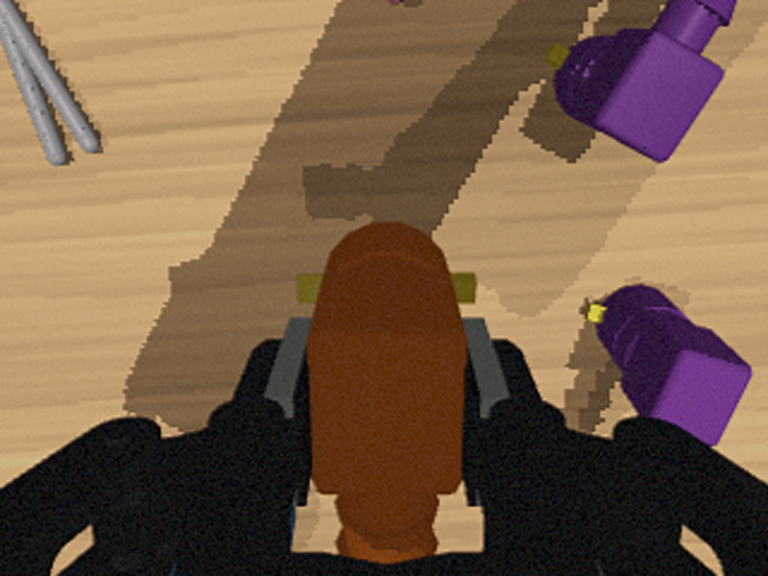

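The grip is now symmetric, with lugs and head both centred at 387. The elbow sits about 3 mm toward tool +x compared with before (lug line at v=288, was 298). I'll go over the port with that correction.

Emit:
apply_moves(
  plan=[
    [[0,0,-0.02,-0.136,0.916,-0.002,1],[0,0,-0.02,-0.136,0.916,-0.002,1],[0,0,-0.02,-0.136,0.916,-0.002,1],[0,0,-0.02,-0.136,0.916,-0.002,1],[0,0,-0.02,-0.136,0.916,-0.002,1],[0,0,-0.02,-0.136,0.916,-0.002,1],[0,0,-0.02,-0.136,0.916,-0.002,1],[0,0,-0.02,-0.136,0.916,-0.002,1],[0,0,-0.02,-0.136,0.916,-0.002,1],[0,0,-0.02,-0.136,0.916,-0.002,1],[0,0,-0.02,-0.136,0.916,-0.002,1],[0,0,-0.02,-0.136,0.916,-0.002,1]],
  ],
)

```text
clock: 8.45
tcp_pos: [0.6017, 0.0653, 0.1582]
orientation: [-0.001, -3.138, 0.002]
contact_force: [0.4, -0.7, -1.7]
grip_width: 0.029
```

Emit:
apply_moves(
  plan=[
    [[0,0,0,0,0,0.035,1],[0,0,0,0,0,0.068,1],[0,0,0,0,0,0.068,1],[0,0,0,0,0,0.068,1],[0,0,0,0,0,0.068,1]],
  ],
)

```text
clock: 8.87
tcp_pos: [0.603, 0.0645, 0.1331]
orientation: [-0.005, -3.141, 0.001]
contact_force: [-0.4, -0.3, -0.5]
grip_width: 0.0291
```

```bash
python3 - <<'E'
from h import *
from bench import r
f=r.grab_frame("wrist"); o=st(); pickle.dump((f,o),open("hover.pkl","wb"))
cv2.imwrite("pics/hover.png",cv2.resize(f["pixels"][160:300,156:356],None,fx=4,fy=4,interpolation=cv2.INTER_CUBIC))
E
```

```text
8.92 tcp [0.6033 0.0649 0.1335] q [-0.436  0.485  0.3    1.829 -0.184  0.854  1.521] F [-0.02 -0.55 -1.54] M [-0.015 -0.012 -0.012] w 0.0292 tool
 [[-1.0, 0.0023, 0.0007], [0.0023, 1.0, -0.0001], [-0.0007, -0.0001, -1.0]]
```

View pics/hover.png

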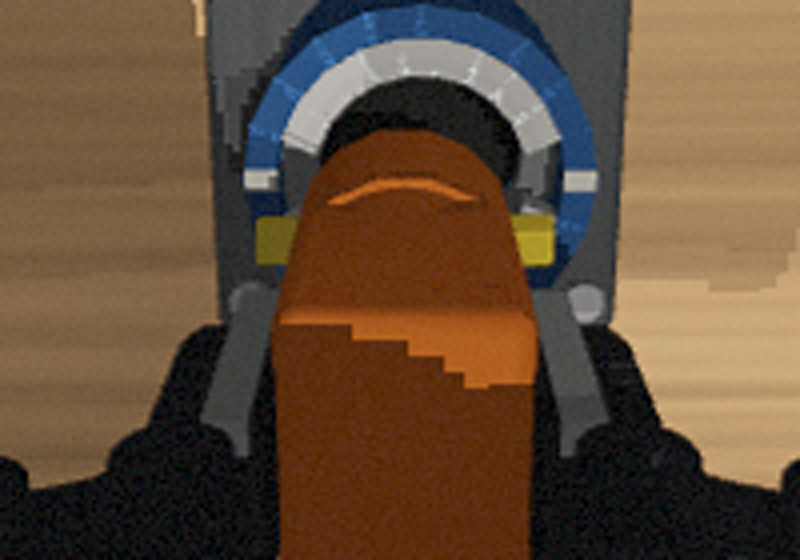

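```bash
python3 - <<'E'
from h import *
f,o=pickle.load(open("hover.pkl","rb"))
c=lambda u,v:(156+(u+.5)/4-.5,160+(v+.5)/4-.5)
zf=o["tcp_pos"][2]-.0475; print("foot z",zf)
t=[onz(f,*c(u,v),.069)[:2] for u,v in((260,180),(581,181))]; l=[onz(f,*c(u,v),zf+.009)[:2] for u,v in((256,240),(555,241))]
print("ticks",t,np.mean(t,0)); print("lugs",l,np.mean(l,0)); print("need",np.mean(t,0)-np.mean(l,0))
f,o=pickle.load(open("held2.pkl","rb")); c=lambda u,v:(96+(u+.5)/2.4-.5,100+(v+.5)/2.4-.5); zf=o["tcp_pos"][2]-.0475
l=[onz(f,*c(u,v),zf+.009) for u,v in((298,288),(476,288))]; h=[onz(f,*c(u,v),zf+.076) for u,v in((313,490),(461,490))]
R0=R.from_rotvec(o["orientation"]); print("held2 tool frame: lugs",R0.inv().apply(np.mean(l,0)-o["tcp_pos"]),"front",R0.inv().apply(np.mean(h,0)-o["tcp_pos"]))
E
```

```text
foot z 0.08596361759707404
ticks [array([0.5997567 , 0.03626537]), array([0.60014368, 0.09700031])] [0.59995019 0.06663284]
lugs [array([0.60170213, 0.03864018]), array([0.60203735, 0.08888676])] [0.60186974 0.06376347]
need [-0.00191955  0.00286937]
held2 tool frame: lugs [-0.00091819 -0.00153224  0.03849946] front [-0.01694335 -0.00154787 -0.0285003 ]
```

Using the lugs and ticks in the same image, a shift of (−1.9, +2.9) mm is needed. I'll apply it, then begin lowering.

Emit:
apply_moves(
  plan=[
    [[0,0,0,0.0048,0.0072,0,1],[0,0,0,0.0048,0.0072,0,1],[0,0,0,0.0048,0.0072,0.01,1],[0,0,0,0.0048,0.0072,0.02,1],[0,0,0,0.0048,0.0072,0.03,1],[0,0,0,0.0048,0.0072,0.04,1],[0,0,0,0.0048,0.0072,0.045,1],[0,0,0,0.0048,0.0072,0.05,1],[0,0,0,0.0048,0.0072,0.05,1],[0,0,0,0.0048,0.0072,0.05,1]],
  ],
)

```text
clock: 9.75
tcp_pos: [0.601, 0.0687, 0.1127]
orientation: [-0.002, -3.141, 0.0]
contact_force: [-1.1, -1.7, -0.4]
grip_width: 0.029
```

```bash
python3 - <<'E'
from h import *
from bench import r
f=r.grab_frame("wrist"); o=st(); pickle.dump((f,o),open("in1.pkl","wb"))
cv2.imwrite("pics/in1.png",cv2.resize(f["pixels"][160:300,156:356],None,fx=4,fy=4,interpolation=cv2.INTER_CUBIC))
E
```

```text
9.8 tcp [0.601  0.0686 0.1128] q [-0.436  0.51   0.291  1.846 -0.193  0.814  1.524] F [-0.46 -0.16 -1.1 ] M [-0.042  0.074  0.035] w 0.0291 tool
 [[-1.0, 0.001, -0.0002], [0.001, 1.0, -0.0002], [0.0002, -0.0002, -1.0]]
```

View pics/in1.png

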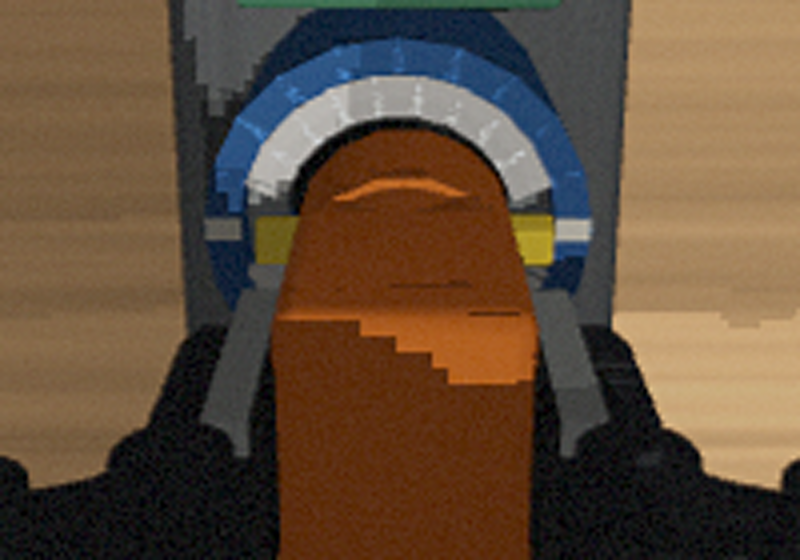

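```bash
python3 - <<'E'
from h import *
f,o=pickle.load(open("in1.pkl","rb"))
c=lambda u,v:(156+(u+.5)/4-.5,160+(v+.5)/4-.5)
zf=o["tcp_pos"][2]-.0475; print("foot z",zf)
t=[onz(f,*c(u,v),.069)[:2] for u,v in((222,230),(574,230))]; l=[onz(f,*c(u,v),zf+.009)[:2] for u,v in((254,240),(555,241))]
print("ticks",t,np.mean(t,0)); print("lugs",l,np.mean(l,0)); print("need",np.mean(t,0)-np.mean(l,0))
E
```

```text
foot z 0.06534643156436216
ticks [array([0.6000276 , 0.03621352]), array([0.6001087 , 0.09702333])] [0.60006815 0.06661843]
lugs [array([0.59978358, 0.042419  ]), array([0.60003142, 0.09306546])] [0.5999075  0.06774223]
need [ 0.00016065 -0.0011238 ]
```

x is good; y needs −1.1 mm. Correct and lower further.

Emit:
apply_moves(
  plan=[
    [[0,0,0,0,-0.0028,0,1],[0,0,0,0,-0.0028,0,1],[0,0,0,0,-0.0028,0.005,1],[0,0,0,0,-0.0028,0.01,1],[0,0,0,0,-0.0028,0.015,1],[0,0,0,0,-0.0028,0.02,1],[0,0,0,0,-0.0028,0.02,1],[0,0,0,0,-0.0028,0.02,1]],
  ],
)

```text
clock: 10.47
tcp_pos: [0.6008, 0.0676, 0.1045]
orientation: [-0.001, -3.141, 0.0]
contact_force: [-0.2, -0.2, -1.6]
grip_width: 0.029
```

```bash
python3 -c "
from h import *
st()"
```

```text
10.47 tcp [0.6008 0.0676 0.1045] q [-0.431  0.52   0.287  1.851 -0.198  0.798  1.529] F [-0.22 -0.2  -1.63] M [-0.061  0.164  0.011] w 0.029 tool
 [[-1.0, 0.0009, -0.0007], [0.0009, 1.0, -0.0001], [0.0007, -0.0001, -1.0]]
```

Emit:
apply_moves(
  plan=[
    [[0,0,0,0,0,0.002,1],[0,0,0,0,0,0.004,1],[0,0,0,0,0,0.006,1],[0,0,0,0,0,0.006,1],[0,0,0,0,0,0.006,1]],
  ],
)

```text
clock: 10.88
tcp_pos: [0.6013, 0.0677, 0.1026]
orientation: [0.001, 3.141, 0.0]
contact_force: [-0.7, -0.4, -1.4]
grip_width: 0.0289
```

```bash
python3 -c "
from h import *
st()"
```

```text
10.88 tcp [0.6013 0.0677 0.1026] q [-0.43   0.523  0.286  1.852 -0.199  0.794  1.53 ] F [-0.67 -0.4  -1.37] M [-0.002 -0.009  0.05 ] w 0.0289 tool
 [[-1.0, 0.0009, 0.0004], [0.0009, 1.0, 0.0], [-0.0004, 0.0, -1.0]]
```

Emit:
apply_moves(
  plan=[
    [[0,0,0,0,0,0.001,1],[0,0,0,0,0,0.002,1],[0,0,0,0,0,0.003,1],[0,0,0,0,0,0.003,1]],
  ],
)

```text
clock: 11.22
tcp_pos: [0.6015, 0.0677, 0.1022]
orientation: [0.002, 3.141, 0.001]
contact_force: [-1.4, -0.2, 6.6]
grip_width: 0.0289
```

```bash
python3 -c "
from h import *
st()"
```

```text
11.22 tcp [0.6015 0.0677 0.1022] q [-0.43   0.524  0.286  1.852 -0.2    0.793  1.53 ] F [-1.37 -0.16  6.64] M [-0.097  0.613 -0.014] w 0.0289 tool
 [[-1.0, 0.001, 0.0007], [0.001, 1.0, 0.0004], [-0.0007, 0.0004, -1.0]]
```

The foot is fully seated at about −15.4 mm with an upward force. I'll back off to mid-play (about 1.6 mm) and start the helix: 8 mm/rad means tz 0.001 for each 0.05 rad (wz 0.0159).

Emit:
apply_moves(
  plan=[
    [[0,0,0,0,0,-0.002,1],[0,0,0,0,0,-0.004,1],[0,0,0.016,0,0,-0.003,1],[0,0,0.032,0,-0.0003,-0.002,1],[0,0,0.048,0,-0.0004,-0.001,1],[0,0,0.064,0,-0.0005,0.0,1],[0,0,0.064,0,-0.0005,0.0,1],[0,0,0.064,0,-0.0005,0.0,1]],
  ],
)

```text
clock: 11.88
tcp_pos: [0.601, 0.0675, 0.101]
orientation: [-0.314, -3.126, 0.0]
contact_force: [0.1, -0.7, -1.7]
grip_width: 0.0288
```

```bash
cat >>h.py <<'E'
def sc():
    o=st(); m=R.from_rotvec(o["orientation"]).as_matrix(); th=-np.arctan2(m[0,1],m[1,1])*-1
    print("theta",round(th,4),"z",round(o["tcp_pos"][2],5),"z+8th",round((o["tcp_pos"][2]+.008*th)*1000,2),"foot<rim mm",round((o["tcp_pos"][2]-.0475-.07)*1000,2)); return o
E
python3 -c "
from h import *
sc()"
```

```text
11.88 tcp [0.601  0.0675 0.101 ] q [-0.467  0.531  0.337  1.856 -0.237  0.794  1.364] F [ 0.1  -0.73 -1.7 ] M [0.035 0.018 0.032] w 0.0288 tool
 [[-0.98, 0.199, -0.0003], [0.199, 0.98, -0.0003], [0.0002, -0.0003, -1.0]]
theta 0.2004 z 0.10104 z+8th 102.64 foot<rim mm -16.46
```

Emit:
apply_moves(
  plan=[
    [[0,0,0.016,0,-0.0001,0.001,1],[0,0,0.032,0,-0.0002,0.002,1],[0,0,0.032,0,-0.0002,0.002,1],[0,0,0.032,0,-0.0002,0.002,1]],
  ],
)

```text
clock: 12.22
tcp_pos: [0.6009, 0.0674, 0.1003]
orientation: [-0.469, -3.106, 0.0]
contact_force: [0.1, 0.0, -2.5]
grip_width: 0.0289
```

```bash
python3 -c "
from h import *
sc()"
```

```text
12.22 tcp [0.6009 0.0674 0.1003] q [-0.485  0.536  0.362  1.858 -0.256  0.794  1.282] F [ 0.07  0.02 -2.54] M [-0.028  0.088 -0.018] w 0.0289 tool
 [[-0.9553, 0.2955, -0.0004], [0.2955, 0.9553, -0.0002], [0.0003, -0.0003, -1.0]]
theta 0.3 z 0.10029 z+8th 102.69 foot<rim mm -17.21
```

Emit:
apply_moves(
  plan=[
    [[0,0,0.016,0,-0.0001,0.001,1],[0,0,0.032,0,-0.0002,0.002,1],[0,0,0.032,0,-0.0002,0.002,1],[0,0,0.032,0,-0.0002,0.002,1]],
  ],
)

```text
clock: 12.55
tcp_pos: [0.6008, 0.0673, 0.0995]
orientation: [-0.624, -3.078, 0.0]
contact_force: [0.2, 1.3, -3.1]
grip_width: 0.029
```

```bash
python3 -c "
from h import *
sc()"
```

```text
12.55 tcp [0.6008 0.0673 0.0995] q [-0.504  0.541  0.388  1.859 -0.276  0.795  1.2  ] F [ 0.19  1.3  -3.13] M [-0.029  0.158  0.047] w 0.029 tool
 [[-0.921, 0.3896, -0.0005], [0.3896, 0.921, -0.0002], [0.0004, -0.0003, -1.0]]
theta 0.4001 z 0.09954 z+8th 102.74 foot<rim mm -17.96
```

Fz is drifting negative, so the lug is beginning to ride the upper flank. I'll add 0.4 mm downward on this step.

Emit:
apply_moves(
  plan=[
    [[0,0,0.016,0,0,0.002,1],[0,0,0.032,0,0,0.003,1],[0,0,0.032,0,0,0.003,1],[0,0,0.032,0,0,0.003,1]],
  ],
)

```text
clock: 12.88
tcp_pos: [0.6011, 0.0673, 0.0985]
orientation: [0.778, 3.044, -0.0]
contact_force: [-0.1, 0.3, -2.7]
grip_width: 0.0292
```

```bash
python3 -c "
from h import *
sc()"
```

```text
12.88 tcp [0.6011 0.0673 0.0985] q [-0.522  0.546  0.413  1.861 -0.297  0.795  1.117] F [-0.14  0.31 -2.71] M [ 0.044  0.074 -0.042] w 0.0292 tool
 [[-0.8773, 0.4799, 0.0002], [0.4799, 0.8773, -0.0001], [-0.0002, -0.0, -1.0]]
theta 0.5005 z 0.09851 z+8th 102.51 foot<rim mm -18.99
```

Emit:
apply_moves(
  plan=[
    [[0,0,0.016,0,0,0.001,1],[0,0,0.032,0,0,0.002,1],[0,0,0.032,0,0,0.002,1],[0,0,0.032,0,0,0.002,1]],
  ],
)

```text
clock: 13.22
tcp_pos: [0.6011, 0.0673, 0.0977]
orientation: [0.93, 3.001, -0.0]
contact_force: [0.4, 0.5, -2.7]
grip_width: 0.0289
```

```bash
python3 -c "
from h import *
sc()"
```

```text
13.22 tcp [0.6011 0.0673 0.0977] q [-0.54   0.552  0.439  1.863 -0.317  0.796  1.035] F [ 0.39  0.46 -2.7 ] M [ 0.077  0.08  -0.062] w 0.0289 tool
 [[-0.8247, 0.5655, 0.0001], [0.5655, 0.8247, -0.0001], [-0.0002, -0.0, -1.0]]
theta 0.601 z 0.09774 z+8th 102.55 foot<rim mm -19.76
```

Emit:
apply_moves(
  plan=[
    [[0,0,0.016,0,0,0.0015,1],[0,0,0.032,0,0,0.0025,1],[0,0,0.032,0,0,0.0025,1],[0,0,0.032,0,0,0.0025,1]],
  ],
)

```text
clock: 13.55
tcp_pos: [0.6012, 0.0673, 0.0968]
orientation: [1.079, 2.95, 0.0]
contact_force: [-0.5, 0.8, -1.9]
grip_width: 0.0289
```

```bash
python3 -c "
from h import *
sc()"
```

```text
13.55 tcp [0.6012 0.0673 0.0968] q [-0.559  0.558  0.464  1.864 -0.338  0.797  0.953] F [-0.52  0.76 -1.94] M [ 0.039  0.039 -0.085] w 0.0289 tool
 [[-0.7638, 0.6454, 0.0004], [0.6454, 0.7638, -0.0001], [-0.0003, 0.0002, -1.0]]
theta 0.7015 z 0.09684 z+8th 102.45 foot<rim mm -20.66
```

Emit:
apply_moves(
  plan=[
    [[0,0,0.016,0,0,0.001,1],[0,0,0.032,0,0,0.002,1],[0,0,0.032,0,0,0.002,1],[0,0,0.032,0,0,0.002,1]],
  ],
)

```text
clock: 13.88
tcp_pos: [0.6012, 0.0673, 0.0961]
orientation: [1.226, 2.892, 0.0]
contact_force: [-1.0, 0.5, 0.1]
grip_width: 0.029
```

```bash
python3 -c "
from h import *
sc()"
```

```text
13.88 tcp [0.6012 0.0673 0.0961] q [-0.577  0.565  0.49   1.866 -0.359  0.799  0.872] F [-0.99  0.48  0.12] M [ 0.025  0.15  -0.008] w 0.029 tool
 [[-0.6953, 0.7188, 0.0004], [0.7188, 0.6953, 0.0], [-0.0002, 0.0003, -1.0]]
theta 0.802 z 0.09614 z+8th 102.56 foot<rim mm -21.36
```

Fz is rising (−2.7, −1.9, +0.1), which may be the seal. One more step to confirm.

Emit:
apply_moves(
  plan=[
    [[0,0,0.016,0,0,0.001,1],[0,0,0.032,0,0,0.002,1],[0,0,0.032,0,0,0.002,1],[0,0,0.032,0,0,0.002,1],[0,0,0.032,0,0,0.002,1]],
  ],
)

```text
clock: 14.3
tcp_pos: [0.6012, 0.0674, 0.0954]
orientation: [1.371, 2.826, 0.001]
contact_force: [-1.2, 1.1, 3.4]
grip_width: 0.0284
```

```bash
python3 -c "
from h import *
sc()"
```

```text
14.3 tcp [0.6012 0.0674 0.0954] q [-0.595  0.571  0.516  1.868 -0.381  0.801  0.79 ] F [-1.23  1.05  3.39] M [ 0.141  0.278 -0.033] w 0.0284 tool
 [[-0.6191, 0.7853, 0.0004], [0.7853, 0.6191, 0.0004], [0.0, 0.0006, -1.0]]
theta 0.9032 z 0.09543 z+8th 102.66 foot<rim mm -22.07
```

Seal contact is confirmed at a TCP z of about 0.0967 m (θ≈0.72–0.75). I'll turn on to θ≈1.03, then ease upward to find the top of the play.

Emit:
apply_moves(
  plan=[
    [[0,0,0.014,0,0,0.001,1],[0,0,0.028,0,0,0.0018,1],[0,0,0.0405,0,0,0.0025,1],[0,0,0.0405,0,0,0.0025,1],[0,0,0.0405,0,0,0.0025,1],[0,0,0.0405,0,0,0.0025,1]],
  ],
)

```text
clock: 14.8
tcp_pos: [0.6013, 0.0675, 0.0945]
orientation: [1.549, 2.733, 0.001]
contact_force: [-1.4, 1.5, 6.0]
grip_width: 0.029
```

```bash
python3 -c "
from h import *
sc()"
```

```text
14.8 tcp [0.6013 0.0675 0.0945] q [-0.617  0.58   0.548  1.869 -0.409  0.804  0.686] F [-1.38  1.52  5.96] M [ 0.289  0.504 -0.069] w 0.029 tool
 [[-0.5136, 0.858, 0.0005], [0.858, 0.5136, 0.0006], [0.0003, 0.0007, -1.0]]
theta 1.0314 z 0.09454 z+8th 102.79 foot<rim mm -22.96
```

Emit:
apply_moves(
  plan=[
    [[0,0,0,0,0,-0.0007,1],[0,0,0,0,0,-0.0015,1],[0,0,0,0,0,-0.0015,1],[0,0,0,0,0,-0.0015,1]],
  ],
)

```text
clock: 15.13
tcp_pos: [0.6012, 0.0676, 0.0946]
orientation: [1.55, 2.732, 0.001]
contact_force: [0.9, 1.1, 0.6]
grip_width: 0.0289
```

```bash
python3 -c "
from h import *
sc()"
```

```text
15.13 tcp [0.6012 0.0676 0.0946] q [-0.618  0.58   0.549  1.869 -0.409  0.805  0.685] F [0.88 1.08 0.63] M [ 0.344 -0.093  0.024] w 0.0289 tool
 [[-0.5129, 0.8585, 0.0004], [0.8585, 0.5129, 0.0002], [0.0, 0.0004, -1.0]]
theta 1.0323 z 0.09461 z+8th 102.86 foot<rim mm -22.89
```

The top of the play is found: 0.6 mm of commanded rise moved the tool only 0.07 mm and took 5 N off Fz. Seal compression is about 2.1 mm, or about 8 N. Release and retreat.

Emit:
apply_moves(
  plan=[
    [[0,0,0,0,0,0,-1],[0,0,0,0,0,0,-1],[0,0,0,0,0,0,-1],[0,0,0,0,0,0,-1],[0,0,0,0,0,0,-1],[0,0,0,0,0,0,-1],[0,0,0,0,0,0,-1]],
  ],
)

```text
clock: 15.72
tcp_pos: [0.601, 0.0672, 0.0947]
orientation: [1.551, 2.732, -0.0]
contact_force: [0.7, -0.6, -0.2]
grip_width: 0.0853
```

Emit:
apply_moves(
  plan=[
    [[0,0,0,0,0,-0.04,-1],[0,0,0,0,0,-0.1,-1],[0,0,0,0,0,-0.18,-1],[0,0,0,0,0,-0.26,-1],[0,0,0,0,0,-0.32,-1],[0,0,0,0,0,-0.32,-1],[0,0,0,0,0,-0.32,-1]],
  ],
)

```text
clock: 16.3
tcp_pos: [0.6018, 0.0674, 0.2241]
orientation: [1.55, 2.73, 0.004]
contact_force: [-0.9, -0.0, -0.3]
grip_width: 0.0852
```

```bash
python3 - <<'E'
from h import *
from bench import r
f=r.grab_frame("wrist"); S=r.grab_frame("scene"); o=sc()
a=cv2.resize(f["pixels"][110:310,136:376],(480,400),interpolation=cv2.INTER_CUBIC)
b=cv2.resize(S["pixels"][150:230,255:319],(320,400),interpolation=cv2.INTER_CUBIC)
cv2.imwrite("pics/final.png",np.hstack([a,b]))
E
```

```text
16.4 tcp [0.6003 0.0675 0.2217] q [-0.697  0.426  0.644  1.774 -0.292  1.041  0.592] F [-0.58 -0.49 -0.15] M [0.    0.015 0.013] w 0.0853 tool
 [[-0.5125, 0.8587, -0.0015], [0.8587, 0.5125, -0.0], [0.0007, -0.0013, -1.0]]
theta 1.0327 z 0.22174 z+8th 230.0 foot<rim mm 104.24
```

View pics/final.png

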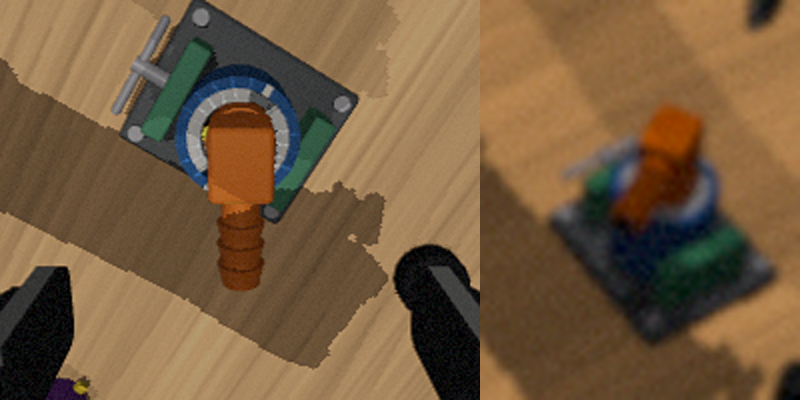

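The elbow stands upright in the port, with its spout still in line with the tool (head at about (240,165)). It did not unscrew, and the gripper is clear. Handing in.

```bash
python3 -c "
from bench import r
print(r.hand_in())"
```

```text
the job is handed in; nothing more can be done
None
```

The orange elbow is screwed into the port and the job is handed in at about 16.4 s of the 54 s allowed. `hand_in` gave no verdict.

- **Grasp:** On the first grip the elbow tilted about 0.04 rad, because the jaws pushed the head while the foot stayed put. I set it down, recentred by about 0.7 mm and gripped it again straight.
- **Insertion:** I lined the lugs up with the white ticks using the wrist camera. The elbow then dropped in until its foot was about 15.4 mm below the rim.
- **Screwing:** I turned it clockwise along the 8 mm/rad thread. The seal began to push back at about 0.72–0.75 rad. I went on to 1.03 rad, about 16–18 degrees past that, and let go.

**Last checks:**
- **Seal force before release:** The foot was about 22.9 mm below the rim. Raising the command 0.6 mm moved the tool only 0.07 mm, so the elbow was at the top of the play. That puts the seal compression at about 2.1 mm, or about 8 N; this is an estimate from arm readings, since there is no direct reading of the seal.
- **After release:** The picture shows the elbow upright, with its spout still in line with the tool, so it did not turn back. The gripper was open and clear, with contact force near zero.
- **Other things on the table:** The planned path kept clear of them and no unexpected contact showed, but I did not re-measure their positions at the end.

**Disagreements:** Two camera estimates of where the elbow sat in the grip along tool x differed by about 2 mm. I relied on the elbow and port seen together in one image, and the sideways forces stayed below about 2 N.

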